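# Roll a mailing tube into the V cradle and up to its end stop

## Robot

A 6-joint arm with a two-finger parallel gripper is mounted at the origin on the work surface; the furniture and walls round the work are solid. World frame = base frame: x ahead of the robot, y to its left, z up, the work surface at z = 0. Lengths are in m, angles in rad, forces in N, time in s.
With the tool pointing down it reaches from about 0.35 to 0.85 m from the base axis. Payload 8.1 kg.
Tool frame: the origin (TCP) lies between the finger pads; the fingertips stand 14 mm ahead of it and the grasp point (between the pads) lies 5 mm behind it (robot.tcp_to_tips is the z of the fingertips in the tool frame, in m); z points along the fingers, y is the line along which they close (so a half turn about z gives the same grasp; the last joint's range is limited). The gripper opens to 93 mm and grips with 3 to 60 N. Pads are 15 mm wide; open, the fingers measure 128 mm over their backs; the gripper's body (75 mm by 188 mm) begins 65 mm behind the grasp point.
Start: joints at [1.121, 0.13, 1.488, -0, 1.523, -0.085], TCP at [0.214, 0.561, 0.233] pointing down, gripper open.
Joint ranges: [-2.96, 2.96], [-0.89, 2.26], [0.02, 2.5], [-1.34, 4.48], [0, 2.73], [-2.66, 2.66]. Speed limits (rad/s): [2.39, 2.39, 2.79, 3.14, 3.14, 3.14].

## Interface

Orientations are given as a rotation vector (axis times angle).
In Python, from plant import sensors, read_camera, robot gives the robot as it stands.
- The arm moves only by the tool jog_arm, called after "Emit:" as name(argument=value, ...) on one line, values as JSON. Schema: {"type":"object","properties":{"steps":{"type":"array","items":{"type":"number"},"minItems":5,"maxItems":100},"grip_n":{"type":"number"},"only":{"type":"string"},"quiet":{"type":"boolean"},"lines":{"type":"string"}},"required":["steps"],"additionalProperties":false}. steps is one flat list of numbers that holds 1 to 20 rows one after another, with no inner brackets; each row has 5 numbers: the finger opening in m, then dx, dy, dz in m, then a turn about the tool's z in rad; each row shifts and turns the commanded pose from where the row before left it, along the tool's axes as they then stand; what a row does not reach is not made up. A row lasts 1/10 s, in which the tool goes at most 0.05 m and 0.15 rad, less where a joint would pass 70% of its speed; a pose out of reach is approached as far as the arm can. The fingers move at their own pace and stop on an object; grip_n is the grip in N (left out, the last holds). Time passes only in rows, so rows that do not move let the fingers close. The tool returns the time, the measured TCP pose, the force, the opening and the grip force at its end. only (a regular expression) keeps the lines of the reply that match it, lines (a string "A,B") keeps lines A to B, and quiet returns only ok. Input that does not fit is refused with a message, and nothing moves.
- sensors.read_state(): the state, without advancing time (a new reading comes with each control period).
- read_camera(name): name is "scene" or "top" or "wrist"; returns a dict with "image" (420x560x3 uint8, red, green, blue), "depth" (420x560 float32, m along the optical axis (not along the pixel's ray), 0 where there is no reading), "fx", "fy", "cx", "cy" (pixels), "R" (3x3) and "t" (3): a world point X has camera coordinates R X + t. Camera axes: x right, y down, z forward; pixel columns grow to the right and rows downward; lengths in m; the calibration is good to about 2 mm. A picture is of the moment at which its call begins.
- robot.close_job(): hands the job in; it is judged then, once.
The state is a dict: "t": time; "q": joint angles; "dq": joint speeds; "joint_torque": joint torques, N m; "tool_pos": TCP position; "orientation": TCP orientation; "force": force on the tool from outside, world axes, zero at the start; "wrist_torque": the same for the moment, N m; "opening": finger opening in m; "gripper_force": force on a finger pad.
Only numpy, scipy, OpenCV 4.12 (cv2) and the standard library are available. Lean on these libraries where they do the work, as an engineer would, in place of code of your own. Each camera call takes 0.05 s, during which the arm holds its last target. There are 200 camera calls.

## Task

The mailing tube lying on the bench is to be labelled in the sheet-metal V cradle beside it. With your fingertips only, without gripping or lifting it, roll the tube on its side across the bench and up the cradle's ramp until it drops into the V, then gently push its free end to slide it along the V until its other end is against the rubber bumper of the end stop. Leave the other things on the bench where they are.

Things in the scene. Friction and masses are not known exactly. Their poses are not given: they have to be found in the camera images.
- tube: Closed kraft mailing tube on its side, white end plugs; smooth (friction 0.4), 60 mm across, 200 mm long, 0.17 to 0.35 kg. Origin on its axis at mid length (30 mm up on the bench); x along the tube, +x end farther from the robot. Starts 0.20 to 0.28 m on the cradle's +y side, turned up to 0.25 rad from it. Let go, it stops in 1 cm on the level but rolls back on the ramp.
- cradle: Tube cradle of grey sheet metal, fixed, 240 mm long, 155 mm wide. Origin on the bench under the bottom of the V; z up, x along the V away from the robot, y toward the tube. The V (110 degrees, bottom 3 mm up) runs at y = 0 from x = -0.15 (open end) to +0.09 (stop plate). Its back edge is 32 mm high at y = -0.041. Seated at the bumper the tube's origin is at x = -0.0135, y = 0, z = 0.040.
- crest (a point): Top of the cradle's ramp, the near lip of the V: a folded edge along the cradle's x, 18 mm above the bench, at x = 0, y = +0.021 of the cradle. The ramp rises to it at 15 degrees from the bench at y = +0.089. The tube's axis is 48 mm up when on the crest. Axes as the cradle's.
- bumper (a point): Centre of the face of the round rubber bumper on the end stop, at x = +0.0865, y = 0, z = 0.040 of the cradle, facing -x along the V; the tube's far end comes against it. The stop plate behind is 66 mm high and reaches from y = -0.043 to +0.023, so the tube must come over the crest with its far end short of it. Axes as the cradle's.
- short_tube: Bystander, not the work: a short upright mailing tube of the same stuff, 60 mm in diameter and 85 mm tall, loose, standing on its end close behind the cradle's flange. Origin at the centre of its foot.
- tape_roll: Bystander: loose roll of black tape lying flat, 60 mm in diameter, 18 mm high, beyond the tube's far end. Origin at the centre of its underside.
- jar: Bystander: loose clear jar of beads with a cream lid, 57 mm in diameter, 75 mm high, left of the tube. Origin at the centre of its underside.
- label_roll: Bystander: loose roll of white labels standing on its end, about 80 mm in diameter, 72 mm high, right of the cradle. Origin at the centre of its underside.
- marker: Bystander: loose red marker pen lying flat, 130 mm long, 17 mm high, near right. Origin at the centre of its underside.

How it is judged:
On the way, in this order (a step that is already met when the one before it is completed fails the run):
1. the tube rolls on its side across the bench (angular speed of tube above 0.4 rad/s and height (world z) of tube below 0.034 m and y of tube in the frame of cradle above 0.08 m and linear speed of tube above 0.008 m/s), for 0.2 s.
2. the tube has dropped into the V (y of tube in the frame of cradle between -0.004 and 0.004 m and height (world z) of tube below 0.0425 m and angle between the x axis of tube and the x axis of cradle, either way round below 0.04 rad and x of tube in the frame of cradle between -0.13 and 0 m), for 0.2 s.
3. the tube's end is against the bumper (all of step 2 and x of tube in the frame of cradle above -0.0165 m), for 0.2 s.
At the end, for the whole second after the job is handed in: The tube lies at rest in the V (axis within 4 mm of the middle of the V, below 42.5 mm, in line within 0.04 rad) with its far end within 3 mm of the bumper (all of step 3 and linear speed of tube below 0.01 m/s); the robot touches nothing.
It fails at once if the tube is lifted off the bench before the ramp (y of tube in the frame of cradle above 0.14 m and height (world z) of tube above 0.045 m).
It fails at once if the tube is lifted above the cradle's crest (height (world z) of tube above 0.066 m).
It fails at once if the tube is tipped up on end (angle between tube's own x axis and vertical below 1.3 rad or angle between tube's own x axis and vertical above 1.84 rad).
It fails at once if the tube is gripped or pressed hard (contact force between the fingers and tube above 35 N).
It fails at once if a bystander is disturbed (moved more than 3 cm) (distance of any of short_tube, tape_roll, jar, label_roll, marker from where it was at the start of the episode above 0.03 m).
It also fails if it takes over 58 s, if anything falls off the work surface, if the arm or the gripper's body presses on something with over 40 N, if the wrist force passes 120 N, or if a joint passes its speed limit or range.

## Working session

There is one attempt and no reset: what is moved stays moved. The work goes in short steps, Python scripts to look and compute and a tool call to move; the robot and the scene stay as the last step left them, time stands still between calls to the robot, and variables do not carry over. Pictures are saved under pics/ and viewed, at most 10 in all, crops included, and the job is handed in when it is done.

```bash
mkdir -p pics; ls
```

Run:
```python
from plant import sensors, read_camera, robot
import cv2,numpy as np
s=sensors.read_state();print(s['t'],s['tool_pos'],s['orientation'],s['force'],s['opening'])
for n in("top","scene"):
    c=read_camera(n);cv2.imwrite(f"pics/{n}1.png",c["image"][:,:,::-1]);np.savez(f"{n}1.npz",**c)
    print(n,c["fx"],c["cx"],c["cy"],c["R"].round(3).tolist(),np.round(c["t"],3))
```

```text
pics
0.0 [0.21379724 0.56002973 0.23157717] [-5.69746465e-01 -3.08899045e+00  2.82789993e-03] [ 0.04246863 -0.63530451 -0.266056  ] 0.09289137356868536
top 379.59679583724284 276.08473550392523 210.9985017540899 [[0.0, -1.0, -0.004], [-0.984, 0.001, -0.18], [0.18, 0.004, -0.984]] [-0.084  0.569  1.259]
scene 523.4643625755403 279.606373893672 208.3455953491043 [[0.532, -0.847, 0.007], [-0.61, -0.388, -0.691], [0.587, 0.363, -0.723]] [-0.38   0.376  1.067]
```

View pics/top1.png

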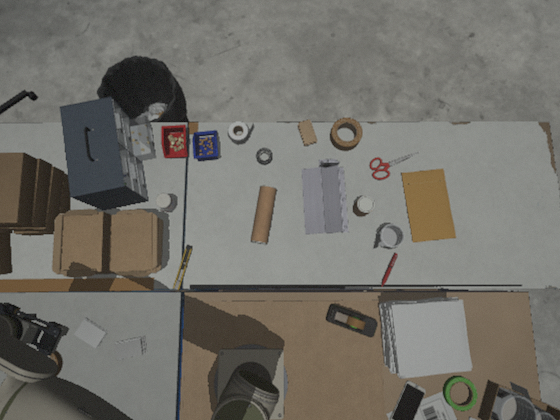

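View pics/scene1.png

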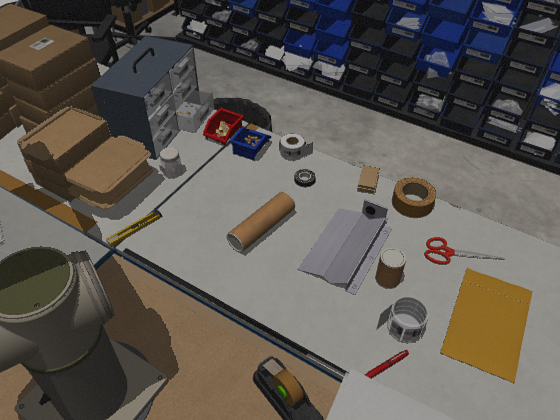

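The top view shows the tube from (268,187) to (260,242) and the cradle with its stop at about (330,162), its flange along x≈343, and the short tube at (364,204). The scene view shows the same layout. I'll enlarge both.

Run:
```python
import cv2
a=cv2.imread("pics/top1.png")[145:255,240:390];cv2.imwrite("pics/topc.png",cv2.resize(a,None,fx=5,fy=5,interpolation=cv2.INTER_CUBIC))
a=cv2.imread("pics/scene1.png")[170:300,220:410];cv2.imwrite("pics/scenec.png",cv2.resize(a,None,fx=4,fy=4,interpolation=cv2.INTER_CUBIC))
```

```text
(no output)
```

View pics/topc.png

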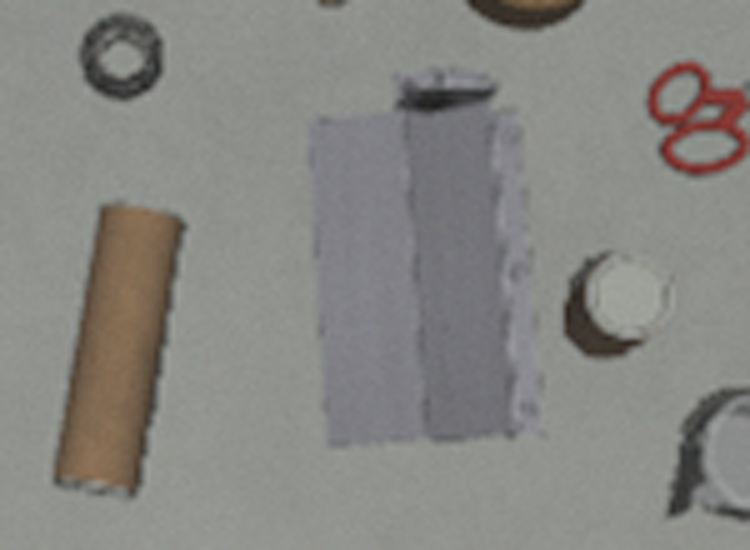

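View pics/scenec.png

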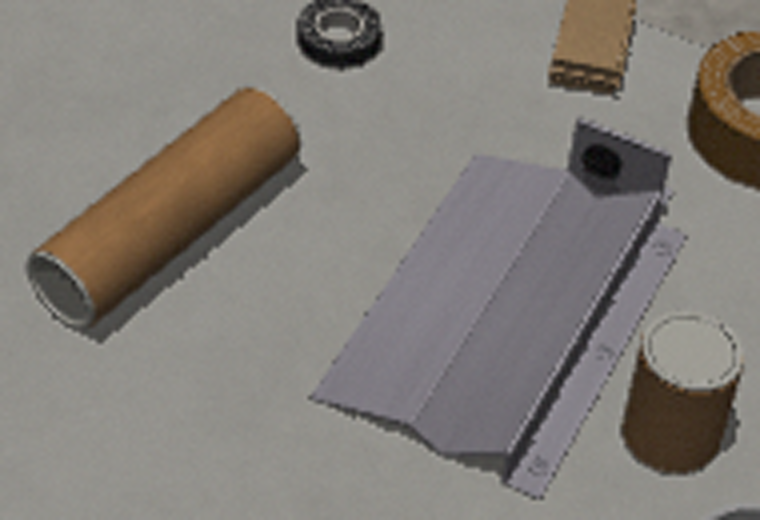

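Top crop: ramp foot corners at (311,118) and (330,446), crest ends at (407,118) and (427,438), tube end corners at (105,205), (182,220), (55,485) and (137,495). Scene crop: foot at (476,156) and (312,397), crest at (562,170) and (413,422), bumper at about (601,160).

Create h.py:
```python
import numpy as np
def load(n):
    c=np.load(n+".npz");return {k:c[k] for k in c.files}
def ray(c,u,v):
    d=c["R"].T@np.array([(u-c["cx"])/c["fx"],(v-c["cy"])/c["fy"],1.]);return -c["R"].T@c["t"],d/np.linalg.norm(d)
def tri(rs):
    A=sum(np.eye(3)-np.outer(d,d) for o,d in rs);b=sum((np.eye(3)-np.outer(d,d))@o for o,d in rs);return np.linalg.solve(A,b)
def cloud(c,box):
    u0,u1,v0,v1=box;v,u=np.mgrid[v0:v1,u0:u1];z=c["depth"][v0:v1,u0:u1]
    P=np.stack([(u-c["cx"])/c["fx"]*z,(v-c["cy"])/c["fy"]*z,z],-1)[z>0]
    return (P-c["t"])@c["R"]
```

Run:
```python
from h import *
from scipy.optimize import least_squares
T=load("top1");S=load("scene1")
t=lambda x,y:ray(T,240+x/5-.4,145+y/5-.4); s=lambda x,y:ray(S,220+x/4-.375,170+y/4-.375)
P={}
for n,a,b in [("footfar",(311,118),(476,156)),("footnear",(330,446),(312,397)),("crestfar",(407,118),(562,170)),("crestnear",(427,438),(413,422))]:
    P[n]=tri([t(*a),s(*b)]);print(n,P[n].round(4))
d=P["footfar"]-P["footnear"]+P["crestfar"]-P["crestnear"];print("len",np.linalg.norm(d)/2,"yaw",np.arctan2(d[1],d[0]))
model={"footfar":(.09,.089),"footnear":(-.15,.089),"crestfar":(.09,.021),"crestnear":(-.15,.021)}
def res(p):
    c,s_=np.cos(p[2]),np.sin(p[2]);return np.concatenate([np.array([p[0]+c*a-s_*b,p[1]+s_*a+c*b])-P[n][:2] for n,(a,b) in model.items()])
r=least_squares(res,[.6,0,0]);print("cradle",r.x,r.fun.round(4))
for nm,C,box in [("top",T,(240,285,175,255)),("scene",S,(220,300,185,255))]:
    Q=cloud(C,box);Q=Q[(Q[:,2]>.025)&(Q[:,2]<.08)]
    m=Q.mean(0)
    def f(p):
        a=np.array([np.cos(p[2]),np.sin(p[2]),0]);w=Q-np.array([p[0],p[1],p[3]]);return np.linalg.norm(w-np.outer(w@a,a),axis=1)-.03
    g=least_squares(f,[m[0],m[1],0,.03],loss="soft_l1",f_scale=.003);a=np.array([np.cos(g.x[2]),np.sin(g.x[2])])
    l=(Q[:,:2]-g.x[:2])@a;lo,hi=np.percentile(l,[1,99]);print(nm,len(Q),g.x.round(4),lo,hi,"centre",g.x[:2]+a*(lo+hi)/2)
```

```text
footfar [ 0.7406 -0.1777 -0.0112]
footnear [ 0.497  -0.1891 -0.0056]
crestfar [ 0.7303 -0.2445  0.0221]
crestnear [ 0.5007 -0.2564  0.0132]
len 0.23690738567236508 yaw 0.049242220536034866
cradle [ 0.64943365 -0.27063659  0.04189418] [-0.005  -0.0002 -0.0012  0.0011  0.0082 -0.0014 -0.002   0.0005]
top 974 [ 0.9876 -0.1091 -0.1606  0.0307] -0.5290998364412293 -0.3334445927932969 centre [ 0.56187737 -0.04014978]
scene 1554 [ 0.6955 -0.0643 -0.163   0.0269] -0.2387697936007552 -0.042098477137725535 centre [ 0.55695456 -0.04153833]
```

Run:
```python
from h import *
from scipy.optimize import least_squares
T=load("top1");S=load("scene1")
M=np.array([(.09,.089,0),(-.15,.089,0),(.09,.021,.018),(-.15,.021,.018),(.0865,0,.040)])
o=[(T,np.array([(311,118),(330,446),(407,118),(427,438)])/5+[239.6,144.6]),(S,np.array([(476,156),(312,397),(562,170),(413,422),(601,160)])/4+[219.625,169.625])]
def res(p):
    c,s=np.cos(p[2]),np.sin(p[2]);W=M@np.array([[c,s,0],[-s,c,0],[0,0,1]])+[p[0],p[1],0];r=[]
    for C,uv in o:
        X=W[:len(uv)]@C["R"].T+C["t"];r.append((X[:,:2]/X[:,2:]*C["fx"]+[C["cx"],C["cy"]]-uv).ravel())
    return np.concatenate(r)
r=least_squares(res,[.65,-.27,.04],loss="soft_l1");print(r.x.round(4),res(r.x).round(1))
```

```text
[ 0.6481 -0.2712  0.0496] [-0.   1.2  0.3  0.7 -0.2 -1.2  0.7  0.7 -0.3 -1.3 -0.4 -0.4  2.  -0.4
 -0.3  0.1  0.1  0.1]
```

Emit:
jog_arm(steps=[0.093, 0, 0, 0, 0.145, 0.093, 0, 0, 0, 0.145, 0.093, 0, 0, 0, 0.145, 0.093, 0, 0, 0, 0.145, 0.093, 0, 0, 0, 0.145, 0.093, 0, 0, 0, 0.145, 0.093, 0, 0, 0, 0.145, 0.093, 0, 0, 0, 0.145])

```text
t: 0.9
tool_pos: [0.2139, 0.5602, 0.232]
orientation: [2.176, 2.265, -0.002]
force: [0.3, -0.4, 0.1]
opening: 0.0927
gripper_force: 0.0
```

Emit:
jog_arm(steps=[0.093, -0.033, 0.02, 0, 0, 0.093, -0.033, 0.02, 0, 0, 0.093, -0.033, 0.02, 0, 0, 0.093, -0.033, 0.02, 0, 0, 0.093, -0.033, 0.02, 0, 0, 0.093, -0.033, 0.02, 0, 0, 0.093, -0.033, 0.02, 0, 0, 0.093, -0.033, 0.02, 0, 0, 0.093, -0.033, 0.02, 0, 0, 0.093, -0.033, 0.02, 0, 0, 0.093, -0.033, 0.02, 0, 0, 0.093, -0.033, 0.02, 0, 0, 0.093, -0.033, 0.02, 0, 0, 0.093, -0.033, 0.02, 0, 0, 0.093, -0.033, 0.02, 0, 0, 0.093, -0.03, 0.017, 0, 0.01, 0.093, 0, 0, 0, 0, 0.093, 0, 0, 0, 0])

```text
t: 2.7
tool_pos: [0.5546, 0.0502, 0.2319]
orientation: [-2.182, -2.258, 0.001]
force: [-0.2, 0.1, -0.2]
opening: 0.0928
gripper_force: 0.0
```

Run:
```python
from plant import read_camera
import cv2,numpy as np
c=read_camera("wrist");cv2.imwrite("pics/w1.png",c["image"][:,:,::-1]);np.savez("wrist1.npz",**c)
```

```text
(no output)
```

View pics/w1.png

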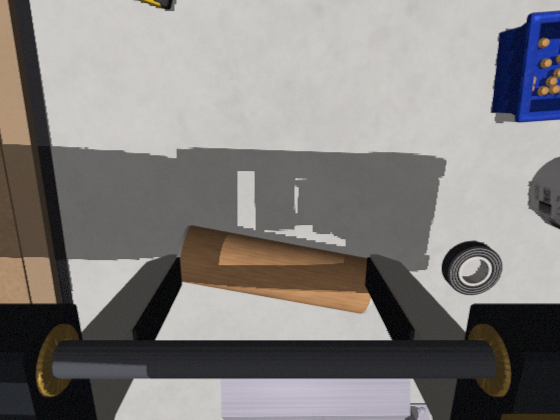

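The wrist view shows the tube at columns 183–370, rows 227–312, lying between the finger lines, with clear bench under the gripper. I'll lower it behind the tube.

Emit:
jog_arm(steps=[0.093, 0, 0, 0.035, 0, 0.093, 0, 0, 0.04, 0, 0.093, 0, 0, 0.04, 0, 0.093, 0, 0, 0.04, 0, 0.093, 0, 0, 0.03, 0, 0.093, 0, 0, 0.01, 0, 0.093, 0, 0, 0, 0, 0.093, 0, 0, 0, 0])

```text
t: 3.55
tool_pos: [0.5559, 0.0513, 0.0394]
orientation: [2.179, 2.261, 0.002]
force: [-0.2, 0.1, 0.5]
opening: 0.0931
gripper_force: 0.0
```

Emit:
jog_arm(steps=[0.093, -0.005, 0, 0, 0, 0.093, -0.005, 0, 0, 0, 0.093, -0.005, 0, 0, 0, 0.093, -0.005, 0, 0, 0, 0.093, -0.004, 0, 0, 0, 0.093, -0.004, 0, 0, 0, 0.093, -0.004, 0, 0, 0, 0.093, -0.004, 0, 0, 0, 0.093, -0.004, 0, 0, 0, 0.093, -0.004, 0, 0, 0, 0.093, -0.004, 0, 0, 0, 0.093, -0.004, 0, 0, 0, 0.093, -0.004, 0, 0, 0, 0.093, -0.004, 0, 0, 0])

```text
t: 4.95
tool_pos: [0.557, -0.0096, 0.0376]
orientation: [2.181, 2.261, -0.0]
force: [0.4, 0.8, -0.5]
opening: 0.0931
gripper_force: 0.1
```

Create see.py:
```python
import sys
from h import *
from plant import read_camera,sensors
from scipy.optimize import least_squares
C0=np.array([.648,-.271]);Y0=.049
def grab(n):
    c=read_camera(n);im=c["image"].astype(int);Q=[]
    d=c["depth"];v,u=np.mgrid[:420,:560]
    P=np.stack([(u-c["cx"])/c["fx"]*d,(v-c["cy"])/c["fy"]*d,d],-1)
    W=(P-c["t"])@c["R"]
    k=(d>0)&(im[...,0]-im[...,2]>25)&(W[...,2]>.02)&(W[...,2]<.085)&(W[...,0]>.4)&(W[...,0]<.76)&(W[...,1]>-.33)&(W[...,1]<.02)
    return W[k],c
Q,c=grab(sys.argv[1] if len(sys.argv)>1 else "scene");m=np.median(Q,0)
def f(p):
    a=np.array([np.cos(p[1]),np.sin(p[1]),0]);w=Q-np.array([m[0],p[0],p[2]]);return np.linalg.norm(w-np.outer(w@a,a),axis=1)-.03
g=least_squares(f,[m[1],0,.03],loss="soft_l1",f_scale=.003).x
a=np.array([np.cos(g[1]),np.sin(g[1])]);l=(Q[:,:2]-[m[0],g[0]])@a;lo,hi=np.percentile(l,[1,99])
ce=np.array([m[0],g[0]])+a*(lo+hi)/2;e=ce-C0;cc,ss=np.cos(Y0),np.sin(Y0)
print(len(Q),"len",round(hi-lo,3),"z",g[2].round(4),"cradle x,y",round(cc*e[0]+ss*e[1],4),round(-ss*e[0]+cc*e[1],4),"yaw",round(g[1]-Y0,3))
print("hi end cradle x",round(cc*e[0]+ss*e[1]+(hi-lo)/2,4))
s=sensors.read_state();print(s["t"],s["tool_pos"].round(4),s["force"].round(1))
```

```bash
python3 see.py scene; python3 see.py top
```

```text
1426 len 0.189 z 0.0273 cradle x,y -0.0826 0.2135 yaw -0.21
hi end cradle x 0.0117
5.0 [ 0.557  -0.0102  0.0376] [ 0.3 -0.7  0.1]
96 len 0.172 z 0.031 cradle x,y -0.0734 0.2107 yaw -0.196
hi end cradle x 0.0126
5.05 [ 0.557  -0.0098  0.0377] [0.7 0.  0.1]
```

The tube rolls at one-finger contact without straightening. I'll straighten it with a couple: one open finger on each side, turning the tool without closing.

Emit:
jog_arm(steps=[0.093, 0.004, 0, 0, 0, 0.093, 0, 0, -0.045, 0, 0.093, 0, 0, -0.045, 0, 0.093, -0.02, 0, 0, 0.134, 0.093, 0, 0, 0, 0.134, 0.093, 0, 0, 0, 0.134, 0.093, 0, 0, 0, 0.134, 0.093, 0, 0, 0, 0.134, 0.093, 0, 0, 0, 0.134, 0.093, 0, 0, 0, 0.134, 0.093, 0, 0, 0, 0.134, 0.093, 0, 0, 0, 0.134, 0.093, 0, 0, 0, 0.134, 0.093, 0, 0, 0, 0, 0.093, 0, 0, 0, 0])

```text
t: 6.55
tool_pos: [0.5575, -0.025, 0.1276]
orientation: [-3.113, -0.425, 0.0]
force: [-0.5, 0.1, 0.6]
opening: 0.093
gripper_force: 0.0
```

```bash
python3 see.py top; python3 see.py scene
```

Run:
```python
from plant import sensors
from scipy.spatial.transform import Rotation as R
import numpy as np
M=R.from_rotvec(sensors.read_state()["orientation"]).as_matrix();print(M.round(3),np.arctan2(M[1,1],M[0,1]),sensors.read_state()["q"].round(2))
```

```text
44 len 0.084 z 0.0495 cradle x,y -0.1123 0.2317 yaw -0.18
hi end cradle x -0.0701
6.6 [ 0.5575 -0.025   0.1276] [ 0.5  0.5 -0.5]
1441 len 0.189 z 0.0273 cradle x,y -0.0842 0.2053 yaw -0.209
hi end cradle x 0.0102
6.65 [ 0.5575 -0.0251  0.1276] [ 0.1 -0.3  0. ]
[[ 0.964  0.267 -0.   ]
 [ 0.267 -0.964  0.   ]
 [-0.    -0.    -1.   ]] -1.3006771254046854 [-0.14  0.09  1.72  0.    1.32  1.16]
```

Emit:
jog_arm(steps=[0.093, -0.007, 0.021, 0, 0, 0.093, -0.0075, 0.0215, 0, 0, 0.093, 0, 0, 0, 0, 0.093, 0, 0, 0.03, 0, 0.093, 0, 0, 0.03, 0, 0.093, 0, 0, 0.028, 0, 0.093, 0, 0, 0, 0])

```text
t: 7.35
tool_pos: [0.5511, -0.0687, 0.0352]
orientation: [-3.11, -0.42, 0.012]
force: [-1.1, 0.7, -0.4]
opening: 0.0931
gripper_force: 0.0
```

Emit:
jog_arm(steps=[0.093, 0, 0, 0, -0.06, 0.093, 0, 0, 0, -0.06, 0.093, 0, 0, 0, -0.06, 0.093, 0, 0, 0, -0.04, 0.093, 0, 0, 0, -0.04, 0.093, 0, 0, 0, -0.04, 0.093, 0, 0, 0, -0.04, 0.093, 0, 0, 0, -0.04, 0.093, 0, 0, 0, -0.04, 0.093, 0, 0, 0, -0.03, 0.093, 0, 0, 0, -0.03, 0.093, 0, 0, 0, 0])

```text
t: 8.55
tool_pos: [0.5556, -0.07, 0.0407]
orientation: [2.924, 1.148, 0.002]
force: [0.8, 0.5, 1.1]
opening: 0.093
gripper_force: 0.9
```

```bash
python3 see.py scene
```

```text
1083 len 0.167 z 0.0273 cradle x,y -0.0962 0.2048 yaw -0.023
hi end cradle x -0.0125
8.6 [ 0.5554 -0.07    0.0404] [0.1 1.  1.4]
```

Emit:
jog_arm(steps=[0.093, 0, 0, 0, -0.02, 0.093, 0, 0, 0, -0.01, 0.093, 0, 0, 0, 0, 0.093, 0, 0, 0, 0.1, 0.093, 0, 0, 0, 0.05, 0.093, 0, 0, -0.04, 0, 0.093, 0, 0, -0.05, 0, 0.093, 0, 0, 0, -0.141, 0.093, 0, 0, 0, -0.141, 0.093, 0, 0, 0, -0.141, 0.093, 0, 0, 0, -0.141, 0.093, 0, 0, 0, -0.141, 0.093, 0, 0, 0, -0.141, 0.093, 0, 0, 0, -0.141, 0.093, 0.025, 0, 0, 0, 0.093, 0.025, 0, 0, 0, 0.093, 0, 0, 0, 0, 0.093, 0, 0, 0, 0])

```text
t: 10.4
tool_pos: [0.5522, -0.02, 0.1291]
orientation: [-2.171, -2.27, 0.001]
force: [-0.1, 0.6, -0.1]
opening: 0.0924
gripper_force: 0.0
```

```bash
python3 see.py scene
```

```text
1359 len 0.188 z 0.0273 cradle x,y -0.0851 0.2045 yaw -0.002
hi end cradle x 0.0089
10.45 [ 0.5524 -0.0205  0.1293] [ 0.5 -0.2 -0.6]
```

Emit:
jog_arm(steps=[0.093, 0, 0, 0.03, 0, 0.093, 0, 0, 0.03, 0, 0.093, 0, 0, 0.03, -0.004, 0.093, 0, 0, 0, 0, 0.093, 0, 0, 0, 0])

```text
t: 10.95
tool_pos: [0.5521, -0.0208, 0.0395]
orientation: [-2.169, -2.271, 0.002]
force: [-0.1, 0.0, 0.4]
opening: 0.093
gripper_force: 0.0
```

Emit:
jog_arm(steps=[0.093, -0.003, 0, 0, 0, 0.093, -0.003, 0, 0, 0, 0.093, -0.004, 0, 0, 0, 0.093, -0.004, 0, 0, 0, 0.093, -0.004, 0, 0, 0, 0.093, -0.004, 0, 0, 0, 0.093, -0.004, 0, 0, 0, 0.093, -0.004, 0, 0, 0, 0.093, -0.004, 0, 0, 0, 0.093, -0.004, 0, 0, 0, 0.093, -0.004, 0, 0, 0, 0.093, -0.004, 0, 0, 0, 0.093, -0.004, 0, 0, 0, 0.093, -0.004, 0, 0, 0, 0.093, -0.004, 0, 0, 0, 0.093, -0.004, 0, 0, 0, 0.093, -0.004, 0, 0, 0, 0.093, -0.004, 0, 0, 0, 0.093, -0.004, 0, 0, 0, 0.093, -0.004, 0, 0, 0])

```text
t: 12.95
tool_pos: [0.5563, -0.0984, 0.0396]
orientation: [-2.169, -2.273, 0.0]
force: [0.3, 0.9, 0.3]
opening: 0.0929
gripper_force: 0.1
```

```bash
python3 see.py scene
```

```text
1411 len 0.189 z 0.0272 cradle x,y -0.0851 0.1369 yaw -0.0
hi end cradle x 0.0095
13.0 [ 0.5564 -0.099   0.0397] [-1.4 -0.3 -0.4]
```

Emit:
jog_arm(steps=[0.093, -0.004, 0, 0, 0, 0.093, -0.004, 0, 0, 0, 0.093, -0.004, 0, 0, 0, 0.093, -0.004, 0, 0, 0, 0.093, -0.004, 0, 0, 0, 0.093, -0.004, 0, 0, 0, 0.093, -0.004, 0, 0, 0, 0.093, -0.004, 0, 0, 0, 0.093, -0.004, 0, 0, 0, 0.093, -0.004, 0, 0, 0, 0.093, -0.004, 0, 0, 0, 0.093, -0.004, 0, 0, 0, 0.093, -0.004, 0, 0, 0, 0.093, -0.004, 0, 0, 0, 0.093, -0.004, 0, 0, 0, 0.093, -0.004, 0, 0, 0, 0.093, -0.004, 0, 0, 0, 0.093, -0.004, 0, 0, 0, 0.093, -0.004, 0, 0, 0, 0.093, -0.004, 0, 0, 0])

```text
t: 15.0
tool_pos: [0.5605, -0.1766, 0.0402]
orientation: [-2.167, -2.273, -0.003]
force: [-1.2, 7.8, 5.2]
opening: 0.0928
gripper_force: 4.2
```

```bash
python3 see.py scene
```

```text
1465 len 0.19 z 0.0365 cradle x,y -0.0856 0.0587 yaw -0.001
hi end cradle x 0.0095
15.05 [ 0.5605 -0.1777  0.0402] [0.4 5.9 3.3]
```

Emit:
jog_arm(steps=[0.093, -0.004, 0, 0, 0, 0.093, -0.004, 0, 0, 0, 0.093, -0.004, 0, 0, 0, 0.093, -0.004, 0, 0, 0, 0.093, -0.004, 0, 0, 0, 0.093, -0.004, 0, 0, 0, 0.093, -0.004, 0, 0, 0, 0.093, -0.004, 0, 0, 0, 0.093, -0.003, 0, 0, 0, 0.093, -0.003, 0, 0, 0, 0.093, -0.003, 0, 0, 0, 0.093, -0.003, 0, 0, 0, 0.093, -0.003, 0, 0, 0, 0.093, 0, 0, 0, 0, 0.093, 0, 0, 0, 0])

```text
t: 16.55
tool_pos: [0.5622, -0.225, 0.0396]
orientation: [-2.169, -2.273, 0.0]
force: [-0.2, 0.8, -0.1]
opening: 0.093
gripper_force: 0.0
```

```bash
python3 see.py scene
```

```text
1535 len 0.19 z 0.0371 cradle x,y -0.0853 0.0006 yaw -0.003
hi end cradle x 0.0098
16.6 [ 0.5622 -0.2249  0.0396] [ 0.6 -0.6 -0.1]
```

Run:
```python
from h import *
for n in("top1","scene1"):
    Q=cloud(load(n),(0,560,0,420))
    for x0 in(.28,.32,.36,.40):
        k=(Q[:,0]>x0)&(Q[:,0]<x0+.04)&(Q[:,1]>-.36)&(Q[:,1]<-.2);print(n,x0,k.sum(),np.percentile(Q[k,2],[5,50,99]).round(3) if k.any() else '')
```

```text
top1 0.28 515 [-0.707 -0.007  0.005]
top1 0.32 550 [-0.004  0.     0.006]
top1 0.36 495 [-0.005 -0.     0.007]
top1 0.4 537 [-0.004 -0.     0.006]
scene1 0.28 1306 [-0.035 -0.008  0.001]
scene1 0.32 1140 [-0.006 -0.003  0.002]
scene1 0.36 1078 [-0.006 -0.003  0.002]
scene1 0.4 1004 [-0.006 -0.003  0.002]
```

Emit:
jog_arm(steps=[0.093, 0.015, 0, 0, 0, 0.093, 0, 0, -0.045, 0, 0.093, 0, 0, -0.045, 0, 0.05, -0.02, 0, 0, 0, 0.02, -0.045, 0, 0, 0, 0, 0, -0.035, 0, 0, 0, 0, -0.04, 0, 0, 0, 0, -0.04, 0, 0, 0, 0, -0.03, 0, 0, 0, 0, 0, 0, 0, 0, 0, 0, 0, 0], grip_n=10)

```text
t: 17.7
tool_pos: [0.4198, -0.2812, 0.1297]
orientation: [2.169, 2.272, 0.001]
force: [0.0, 0.5, -0.2]
opening: 0.0335
gripper_force: 0.0
```

```bash
python3 see.py scene
```

```text
1048 len 0.192 z 0.037 cradle x,y -0.0837 0.0007 yaw -0.003
hi end cradle x 0.0121
17.75 [ 0.4204 -0.2814  0.1299] [0.1 1.5 0.7]
```

Emit:
jog_arm(steps=[0, 0, 0, 0, 0, 0, 0, 0, 0, 0, 0, 0, 0, 0.03, 0, 0, 0, 0, 0.03, 0, 0, 0, 0, 0.028, 0, 0, 0, 0, 0, 0, 0, 0, 0, 0, 0])

```text
t: 18.45
tool_pos: [0.4199, -0.2813, 0.0416]
orientation: [-2.167, -2.272, 0.0]
force: [1.5, -0.5, 0.1]
opening: 0.0007
gripper_force: 0.0
```

Emit:
jog_arm(steps=[0, 0, 0.004, 0, 0, 0, 0, 0.004, 0, 0, 0, 0, 0.004, 0, 0, 0, 0, 0.003, 0, 0, 0, 0, 0.003, 0, 0, 0, 0, 0.003, 0, 0, 0, 0, 0.003, 0, 0, 0, 0, 0.003, 0, 0, 0, 0, 0.003, 0, 0, 0, 0, 0.003, 0, 0, 0, 0, 0.003, 0, 0, 0, 0, 0.003, 0, 0, 0, 0, 0.003, 0, 0, 0, 0, 0.003, 0, 0, 0, 0, 0.003, 0, 0, 0, 0, 0.003, 0, 0])

```text
t: 20.05
tool_pos: [0.471, -0.2792, 0.0416]
orientation: [-2.169, -2.273, 0.0]
force: [-2.0, -0.0, 0.5]
opening: 0.0005
gripper_force: 1.3
```

```bash
python3 see.py scene
```

```text
560 len 0.189 z 0.0372 cradle x,y -0.0604 0.0009 yaw -0.002
hi end cradle x 0.0344
20.1 [ 0.4714 -0.2792  0.0417] [-0.6  0.3 -0.4]
```

Emit:
jog_arm(steps=[0, 0, 0.003, 0, 0, 0, 0, 0.003, 0, 0, 0, 0, 0.003, 0, 0, 0, 0, 0.003, 0, 0, 0, 0, 0.003, 0, 0, 0, 0, 0.003, 0, 0, 0, 0, 0.003, 0, 0, 0, 0, 0.003, 0, 0, 0, 0, 0.003, 0, 0, 0, 0, 0.003, 0, 0, 0, 0, 0.003, 0, 0, 0, 0, 0.003, 0, 0, 0, 0, 0.002, 0, 0, 0, 0, 0.001, 0, 0, 0, 0, 0.001, 0, 0, 0, 0, 0, 0, 0])

```text
t: 21.7
tool_pos: [0.5108, -0.2774, 0.0417]
orientation: [2.169, 2.273, 0.0]
force: [-1.3, -0.7, 0.4]
opening: 0.0006
gripper_force: 0.7
```

```bash
python3 see.py scene
```

```text
511 len 0.191 z 0.0372 cradle x,y -0.0203 0.0006 yaw 0.0
hi end cradle x 0.0753
21.75 [ 0.5108 -0.2774  0.0417] [-1.1  0.4 -0.9]
```

Emit:
jog_arm(steps=[0, 0, 0.001, 0, 0, 0, 0, 0.001, 0, 0, 0, 0, 0.001, 0, 0, 0, 0, 0, 0, 0])

```text
t: 22.15
tool_pos: [0.5139, -0.2773, 0.0417]
orientation: [2.168, 2.273, 0.0]
force: [-1.6, -0.4, 0.1]
opening: 0.0008
gripper_force: 0.7
```

Contact isn't stiff yet, so I'll continue 1 mm at a time.

Emit:
jog_arm(steps=[0, 0, 0.001, 0, 0, 0, 0, 0.001, 0, 0, 0, 0, 0.001, 0, 0, 0, 0, 0, 0, 0])

```text
t: 22.55
tool_pos: [0.5169, -0.2771, 0.0417]
orientation: [2.168, 2.273, 0.0]
force: [-1.4, -0.3, -0.1]
opening: 0.0003
gripper_force: 0.7
```

Emit:
jog_arm(steps=[0, 0, 0.001, 0, 0, 0, 0, 0, 0, 0])

```text
t: 22.75
tool_pos: [0.5178, -0.2771, 0.0416]
orientation: [2.168, 2.273, 0.0]
force: [-2.3, -0.8, -0.1]
opening: 0.0003
gripper_force: 0.8
```

Emit:
jog_arm(steps=[0, 0, 0.001, 0, 0, 0, 0, 0, 0, 0])

```text
t: 22.95
tool_pos: [0.5188, -0.277, 0.0417]
orientation: [2.169, 2.273, 0.0]
force: [-1.6, 0.6, -0.3]
opening: 0.0005
gripper_force: 0.8
```

Emit:
jog_arm(steps=[0, 0, 0.001, 0, 0, 0, 0, 0, 0, 0], only="force|tool")

```text
tool_pos: [0.5194, -0.277, 0.0416]
force: [-4.1, -0.1, 1.7]
gripper_force: 2.3
```

Emit:
jog_arm(steps=[0, 0, 0.001, 0, 0, 0, 0, 0, 0, 0], only="force|tool")

```text
tool_pos: [0.5195, -0.277, 0.0416]
force: [-10.1, -0.2, 5.1]
gripper_force: 5.4
```

Emit:
jog_arm(steps=[0, 0, 0.001, 0, 0, 0, 0, 0, 0, 0], only="force|tool")

```text
tool_pos: [0.5195, -0.277, 0.0416]
force: [-16.2, 0.1, 11.2]
gripper_force: 8.3
```

```bash
python3 see.py scene
```

```text
485 len 0.189 z 0.0371 cradle x,y -0.0123 0.0007 yaw -0.003
hi end cradle x 0.0823
23.6 [ 0.5195 -0.277   0.0416] [-15.5   0.6  10.2]
```

The force rose sharply with no further motion, so the tube is on the bumper. I'll back off slowly and raise the tool.

Emit:
jog_arm(steps=[0, 0, -0.001, 0, 0, 0, 0, -0.001, 0, 0, 0, 0, -0.001, 0, 0, 0, 0, -0.002, 0, 0, 0, 0, -0.01, 0, 0, 0, 0, -0.02, 0, 0, 0, 0, -0.02, 0, 0, 0, 0, 0, -0.04, 0, 0, 0, 0, -0.04, 0, 0, 0, 0, -0.02, 0, 0, 0, 0, 0, 0, 0, 0, 0, 0, 0])

```text
t: 24.8
tool_pos: [0.4666, -0.2796, 0.1417]
orientation: [2.168, 2.272, 0.0]
force: [0.5, 1.0, -0.2]
opening: 0.0006
gripper_force: 0.0
```

```bash
python3 see.py scene
```

Run:
```python
from plant import read_camera
import cv2
c=read_camera("scene");cv2.imwrite("pics/end.png",cv2.resize(c["image"][150:320,220:440,::-1],None,fx=3.4,fy=3.4,interpolation=cv2.INTER_CUBIC))
```

```text
1017 len 0.191 z 0.0371 cradle x,y -0.0138 0.0005 yaw -0.002
hi end cradle x 0.0815
24.85 [ 0.466  -0.2791  0.1405] [-1.2  0.  -0.5]
```

View pics/end.png

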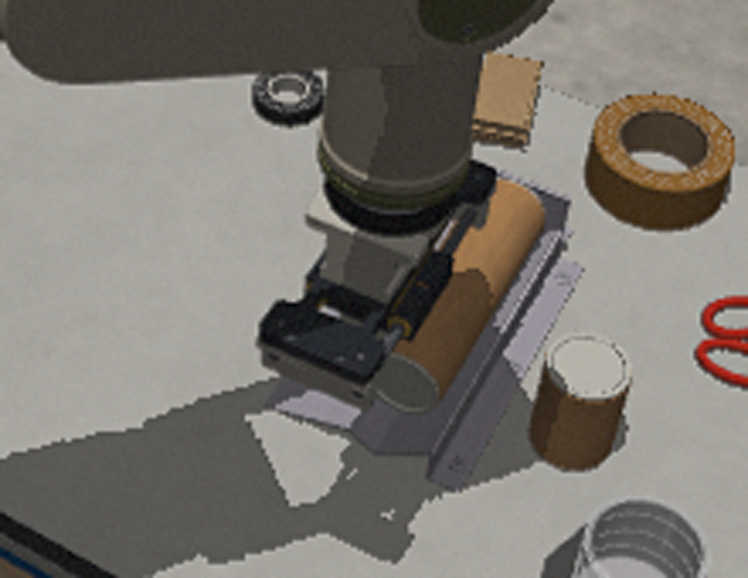

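The tube lies in the V with its far end at the stop plate, at about (530,190). The near end is at (410,385), the short tube is in place and the gripper is clear.

```bash
python3 -c "
from plant import robot
print(robot.close_job())"
```

```text
the job is handed in; nothing more can be done
None
```

I rolled the tube up the ramp into the V and pushed it along until it met the bumper. The last camera check put its centre at x = -0.0138 m in the cradle (target -0.0135), and I handed the job in at about 25 s; no verdict was returned.

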